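Weigh a wood sample on the spring scale

ROBOT

A 6-joint arm with a two-finger parallel gripper is mounted at the origin on the work surface. World frame = base frame: x ahead of the robot, y to its left, z up, the work surface at z = 0. Lengths are in m, angles in rad, forces in N, time in s.
With the tool pointing down it reaches from about 0.35 to 0.975 m from the base axis. Payload 4.9 kg.
Tool frame: the origin (TCP) lies on the mounting face of the last link; the fingertips stand 173 mm ahead of it and the grasp point (between the pads) lies ctrl.pinch_z ahead of it (ctrl.pinch_z is the distance from the TCP to the grasp point, in m); z points along the fingers, y is the line along which they close (so a half turn about z gives the same grasp; the last joint's range is limited). The gripper opens to 85 mm and grips with 20 to 120 N. Pads are 22 mm wide; open, the fingers measure 114 mm over their backs; the gripper's body (76 mm by 85 mm) begins 54 mm behind the grasp point. The pads swing forward as they close: fully open they stand 13 mm farther back than shut.
Start: joints at [1.227, 0.053, 1.613, -0, 1.476, -0.119], TCP at [0.139, 0.609, 0.405] pointing down, gripper open.
Joint ranges: [-3.01, 3.01], [-1.01, 2.22], [0.06, 2.58], [-1.02, 4.17], [0.09, 2.62], [-3.14, 3.14]. Speed limits (rad/s): [2.57, 2.57, 3.14, 3.14, 3.14, 3.14].

INTERFACE

Orientations are given as a rotation vector (axis times angle).
In Python, from station import telemetry, eyes, ctrl gives the robot as it stands.
- The arm moves only by the tool apply_moves, never from a script. Its argument "plan" is a list of rows, each a list of 5 numbers: the finger opening in m, from 0 to 0.0854, then the shift along the tool's x, y, z in m, then the turn about the tool's z in rad. In form: [[jaw, x, y, z, roll], ...]. A call has 1 to 12 rows; each row is the pose to reach, as a shift and turn from the pose commanded when the call began, along the tool's axes at that moment; what a row does not reach only later rows make up. A row lasts 1/12 s, in which the tool goes at most 41.7 mm and 7.16 degrees, less where a joint would pass 70% of its speed; a pose out of reach is approached as far as the arm can. A call with a gripper value outside its range is refused whole. The fingers move at their own pace and stop on an object; "newtons" is the grip in N (left out, the last holds). Time passes only in rows, so rows that repeat a pose let the fingers close. It gives the time, the measured TCP pose, the force, the opening and the grip force at its end, in the units of the state.
- telemetry.get_obs(): the state, without advancing time (a new reading comes with each control period).
- eyes.get_image(name): name is "scene" or "top" or "wrist"; returns a dict with "img" (384x512x3 uint8, blue, green, red), "range_z" (384x512 float32, m along the optical axis (not along the pixel's ray), 0 where there is no reading), "K" (3x3 intrinsics, pixels), "dist_coeffs" ([k1, k2, p1, p2, k3] as OpenCV has them; the pictures are not rectified), "pose" (4x4, takes a point from camera to world coordinates); the wrist camera has in their place "hand_eye" (4x4, takes a point from camera to tool coordinates, whose origin is the TCP and whose axes are the flange's). Camera axes: x right, y down, z forward; pixel columns grow to the right and rows downward; lengths in m; the calibration is good to about 2 mm. A picture is of the moment at which its call begins: read the wrist's pose just before it.
- ctrl.finish_job(): hands the job in; it is judged then, once.
Trained networks look in a picture, given as the dict that the camera call returned (one of the last four; its "shot" number tells which), for a name from the list of things; names that differ only in an ending like _2 or _b are one class to them, and where a whole thing is asked for, a point or a joint stands for the part that bears it (a point fixed in the world has none). Each returns a list of dicts, best first, with "confidence" (0 to 1); they miss things now and then, are a little off and sometimes report something else, mostly with a low value. They report only what shows in the picture. A call takes as long as a camera call. They do not tell look-alikes from the thing itself.
- eyes.search_frame(thing, picture): "box" ([left, top, right, bottom] in pixels, round what is visible of it).
- eyes.outline_of(thing, picture): "region" (384x512 bool, what is visible of it) and "box" ([left, top, right, bottom] in pixels, round what is visible of it).
- eyes.tip_of(thing, picture): "point" ([column, row] in pixels: a listed point, or the origin of a listed thing).
The state is a dict: "t": time; "q": joint angles; "dq": joint speeds; "effort": joint torques, N m; "tool_pos": TCP position; "tool_rot": TCP orientation; "contact_force": force on the tool from outside, world axes, zero at the start; "wrist_torque": the same for the moment, N m; "opening": finger opening in m; "grip_force": force on a finger pad.
Only numpy, scipy, OpenCV 4.12 (cv2) and the standard library are available. Lean on these libraries where they do the work, as an engineer would, in place of code of your own. Each camera call takes 0.05 s, during which the arm holds its last target. There are 200 camera calls.

TASK

Take the wood sample with the green grip, hang it gently by its wire hanger on the hook of the spring scale, let go and wait until it hangs still. With it still hanging there, push the scale's blue marker down until it is level with the red pointer, and take your fingers off it. Then lift the sample off the hook and stand it upright in the green tray, leaving the marker where you set it; do not drop the sample, pull the scale down to its stop, or disturb the red- and yellow-gripped samples.

Things in the scene. Friction and masses are not known exactly. Their poses are not given: they have to be found in the camera images.
- sample_green: The sample to weigh: pale wood block 140 x 40 x 30 mm (length along its x, width along y), mass 0.19 to 0.25 kg, origin at the centre of its underside, z up. A wire hanger (see point eye) stands on it; on the hanger's peak stands a green grip, 18 mm (x) x 20 mm (y), from 95 to 140 mm above the underside: hold it there.
- eye (a point): Underside of the green sample's hanger peak, where the hook bears: 91.5 mm above the block's underside, on its centre line. The 7 mm wire stands in the sample's x-z plane: uprights at x = +-35 mm up to z = 72 mm, then sloping to the peak at x = 0. So below the peak an opening 63 mm wide, from z = 30 to 91 mm, faces the sample's +-y.
- sample_red: Same kind of sample with a red grip: leave alone. Origin and axes as the green one.
- sample_yellow: Same kind of sample with a yellow grip: leave alone. Origin and axes as the green one.
- scale: Spring scale, fixed; origin on the table at its column, z up. Its hook arm reaches towards its own -x (roughly away from the robot, with the column on the robot's side); its white board, 125 mm wide, stands on its +y side. Column and board end 250 mm above the table and lie between x = 2 and 26 mm. Base 20 mm high, x = -20 to 80 mm, y = -35 to 135 mm.
- hook_seat (a point): Top of the hook arm at its lowest place, where the hanger rests: 100 mm in front (scale's -x) of the scale's origin, 194 mm above the table when empty; sinks with the arm. The arm, an 8 mm steel bar, runs level from the column, dips to the seat, then rises to the tip. Free space above. The sample hangs with its long side across the arm (along the scale's y, either way round); its peak centres itself in the dip.
- hook_tip (a point): Top of the arm's upturned free end: 22 mm higher than hook_seat; the bar ends 29 mm in front of the seat (scale's -x). To hang, bring the hanger in from in front, peak above this tip and block below the arm, until the peak is over the seat, then lower it. Take it off the same way back.
- hook_arm (a joint): How far the hook arm has sunk, m: 0 empty, stop at 0.070. Spring 80 N/m, so a sample sinks it about 23 to 31 mm; it bobs and comes to rest within about 1 s of release.
- pointer_tip (a point): Tip of the red pointer (a level bar 4 mm thick) that moves with the hook arm in front of the white board; 210 mm above the table when empty. Frame as the scale's.
- marker (a joint): How far the blue marker has been pushed down, m: 0 at the top, stop at 0.085. It stays where it is left (about 2 N friction).
- marker_tip (a point): Tip of the blue marker's level line (4 mm thick), to be brought to the height of point pointer_tip; 235 mm above the table at joint 0. It is 3 mm to +y of the pointer tip.
- marker_tab (a point): On top of the marker's blue tab, a bar 18 mm wide (y) and 10 mm thick that sticks out to 66 mm in front of the scale's origin. This point is 16 mm short of its free end, 5 mm higher than marker_tip, 50 mm in front of that origin and 112 mm to its +y side. Press here from above, or pinch the tab from its sides.
- tray: Open green tray, fixed, 220 (x) x 140 (y) x 35 mm high, walls 5 mm, floor 5 mm thick; origin at the centre of its underside. The weighed sample goes here, long side along the tray's long side.
There are look-alikes about, which are no part of the job. Leave any purple look-alike of the sample_green alone.

How it is judged:
By the outcome, as a careful person would: the job done as asked, in the order asked, and still so for the second after the job is handed in, with the robot touching nothing.
It also fails if it takes over 72 s, if anything falls off the work surface, if the arm or the gripper's body presses on something with over 40 N, if the wrist force passes 120 N, or if a joint passes its speed limit or range.

## Working session

There is one attempt and no reset: what is moved stays moved. The work goes in short steps, Python scripts to look and compute and a tool call to move; the robot and the scene stay as the last step left them, time stands still between calls to the robot, and variables do not carry over. Pictures are saved under pics/ and viewed, at most 13 in all, crops included, and the job is handed in when it is done.

Besides the shell and the picture viewer there is one more tool, called after ">>>" by a JSON object that holds its "fn" and its "kwargs". apply_moves: Moves the arm, as the interface text tells. Its arguments: {"type":"object","properties":{"plan":{"type":"array","items":{"type":"array","items":{"type":"number"}}},"newtons":{"type":"number"}},"required":["plan"]}

```bash
mkdir -p pics; cat > h.py <<'E'
import numpy as np, cv2
from station import telemetry, eyes, ctrl
from scipy.spatial.transform import Rotation as R
def tool():
    o=telemetry.get_obs(); T=np.eye(4); T[:3,:3]=R.from_rotvec(o["tool_rot"]).as_matrix(); T[:3,3]=o["tool_pos"]; return T
def shot(n):
    T=tool(); p=eyes.get_image(n); p["T"]=p["pose"] if n!="wrist" else T@p["hand_eye"]; return p
def cloud(p):
    h,w=p["range_z"].shape
    if "rays" not in p:
        u,v=np.meshgrid(np.arange(w),np.arange(h))
        p["rays"]=cv2.undistortPoints(np.stack([u,v],-1).reshape(-1,1,2).astype(np.float64),p["K"],p["dist_coeffs"]).reshape(h,w,2)
    z=p["range_z"][...,None]; c=np.concatenate([p["rays"]*z,z],-1)
    return c@p["T"][:3,:3].T+p["T"][:3,3]
def ray(p,uv,z):
    d=cv2.undistortPoints(np.array([[uv]],float),p["K"],p["dist_coeffs"])[0,0]
    d=p["T"][:3,:3]@np.array([d[0],d[1],1]); o=p["T"][:3,3]; return o+d*(z-o[2])/d[2]
def proj(p,X):
    Ti=np.linalg.inv(p["T"]); rv=cv2.Rodrigues(Ti[:3,:3])[0]
    return cv2.projectPoints(np.array(X,float).reshape(-1,3),rv,Ti[:3,3],p["K"],p["dist_coeffs"])[0][:,0]
E
cat > a.py <<'E'
from h import *
print(ctrl.pinch_z, {k:np.round(v,3) for k,v in telemetry.get_obs().items() if k in("tool_pos","tool_rot","opening","t")})
ims=[]
for n in("scene","top"):
    p=shot(n); ims.append(p["img"]); C=cloud(p); print(n,"cam",p["T"][:3,3].round(3))
    for t in("sample_green","sample_red","sample_yellow","scale","tray","marker","hook_arm"):
        for d in eyes.outline_of(t,p)[:3]:
            m=d["region"]&(p["range_z"]>0); P=C[m]
            if len(P): print(t,round(d["confidence"],2),np.array(d["box"]).round(),"med",np.median(P,0).round(3),"lo",np.percentile(P,2,0).round(3),"hi",np.percentile(P,98,0).round(3))
    for t in("eye","hook_seat","hook_tip","pointer_tip","marker_tip","marker_tab","scale","tray","sample_green"):
        for d in eyes.tip_of(t,p)[:2]:
            u,v=np.array(d["point"]).round().astype(int); print(" pt",t,round(d["confidence"],2),np.array(d["point"]).round(1),C[min(v,383),min(u,511)].round(3))
cv2.imwrite("pics/s.png",ims[0]);cv2.imwrite("pics/t.png",ims[1])
E
python3 a.py
```

```text
0.1547 {'t': np.float64(0.0), 'tool_pos': array([0.139, 0.609, 0.403]), 'tool_rot': array([-3.520e-01, -3.121e+00,  3.000e-03]), 'opening': np.float64(0.085)}
scene cam [1.14  0.166 0.972]
sample_green 0.92 [180. 123. 233. 168.] med [ 0.262 -0.265  0.029] lo [ 0.225 -0.332  0.   ] hi [ 0.285 -0.198  0.138]
sample_red 0.57 [ 97. 184. 142. 237.] med [ 0.542 -0.399  0.031] lo [ 0.475 -0.444  0.001] hi [ 0.604 -0.373  0.139]
sample_red 0.49 [279. 168. 312. 213.] med [0.45  0.053 0.208] lo [0.406 0.024 0.135] hi [0.538 0.08  0.223]
sample_red 0.29 [364. 228. 451. 329.] med [0.501 0.358 0.006] lo [0.385 0.273 0.001] hi [0.618 0.44  0.036]
sample_yellow 0.98 [126. 214. 154. 275.] med [ 0.623 -0.293  0.031] lo [ 0.539 -0.35   0.001] hi [ 0.678 -0.256  0.142]
scale 0.9 [243. 134. 321. 239.] med [0.404 0.01  0.132] lo [ 0.346 -0.075  0.004] hi [0.476 0.095 0.249]
tray 0.62 [366. 229. 452. 330.] med [0.502 0.358 0.006] lo [0.387 0.272 0.001] hi [0.618 0.438 0.036]
marker 0.86 [243. 145. 274. 172.] med [ 0.414 -0.053  0.235] lo [ 0.248 -0.14   0.   ] hi [ 0.465 -0.025  0.242]
hook_arm 0.69 [275.
[... 2119 characters left out ...]
.65 [349.9 201.5] [ 0.439 -0.26   0.095]
 pt hook_seat 0.78 [234.5 156.9] [ 0.578  0.049 -0.001]
 pt hook_tip 0.55 [240.3 145.6] [0.61  0.033 0.002]
 pt pointer_tip 0.8 [257.3 203.7] [ 0.444 -0.02  -0.   ]
 pt marker_tip 0.69 [356.7 149. ] [ 0.603 -0.294  0.028]
 pt marker_tip 0.58 [262.3 198.7] [ 0.458 -0.033  0.002]
 pt marker_tab 0.61 [274.2 184.5] [ 0.449 -0.056  0.238]
 pt marker_tab 0.42 [358.2 146.8] [ 0.607 -0.295  0.035]
 pt scale 0.86 [229.3 207.2] [0.404 0.049 0.168]
 pt scale 0.57 [257.9 203.8] [ 0.444 -0.022  0.   ]
 pt tray 0.87 [123.6 180.7] [0.495 0.35  0.011]
 pt sample_green 0.65 [344.7 271.8] [ 0.262 -0.258  0.029]
 pt sample_green 0.64 [343.6 202.9] [ 0.448 -0.256  0.032]
```

View pics/s.png

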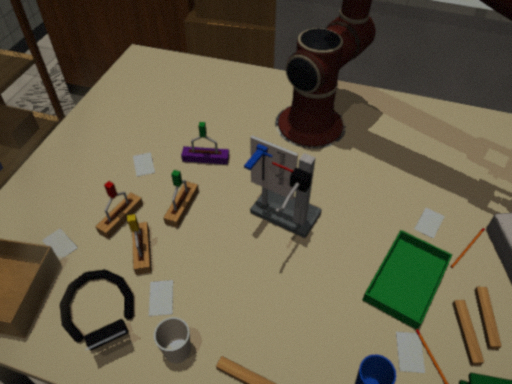

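View pics/t.png

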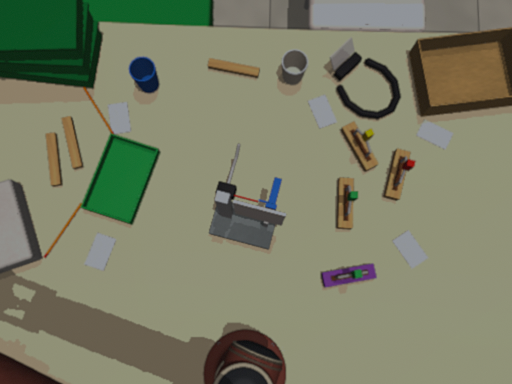

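The real green sample is the wooden one at scene (180,200), top (347,203). The purple look-alike is at scene (205,150). The red one is at scene (119,213), yellow (140,247), the scale (290,190) and the tray (408,281). Next I'll refine the poses.

```bash
cat > b.py <<'E'
from h import *
for n in("scene","top"):
    p=shot(n); C=cloud(p); hsv=cv2.cvtColor(p["img"],cv2.COLOR_BGR2HSV)
    near=lambda c,r:np.hypot(C[...,0]-c[0],C[...,1]-c[1])<r
    G=(hsv[...,0]>40)&(hsv[...,0]<85)&(hsv[...,1]>90)
    m=G&near((.45,-.257),.06)&(C[...,2]>.09); print(n,"grip",m.sum(),C[m].mean(0).round(4),C[m].min(0).round(3),C[m].max(0).round(3))
    m=near((.45,-.257),.1)&(C[...,2]>.022)&(C[...,2]<.036)&~G; r=cv2.minAreaRect(C[m][:,:2].astype(np.float32)*1000); print("block",r)
    m=G&near((.5,.357),.16)&(C[...,2]>.002); r=cv2.minAreaRect(C[m][:,:2].astype(np.float32)*1000); print("tray",r)
    B=(hsv[...,0]>100)&(hsv[...,0]<130)&(hsv[...,1]>120)&near((.43,-.05),.07)&(C[...,2]>.22); print("marker",B.sum(),cv2.minAreaRect(C[B][:,:2].astype(np.float32)*1000),np.median(C[B],0).round(3))
    m=near((.42,0),.15)&(C[...,2]>.01)&(C[...,2]<.026); r=cv2.minAreaRect(C[m][:,:2].astype(np.float32)*1000); print("base",r)
    m=near((.40,0),.1)&(C[...,2]>.244)&(C[...,2]<.256); print("boardtop",m.sum(),cv2.minAreaRect(C[m][:,:2].astype(np.float32)*1000))
    for t,z in(("hook_seat",.194),("hook_tip",.216),("pointer_tip",.21),("marker_tip",.235),("marker_tab",.24)):
        for d in eyes.tip_of(t,p)[:2]: print(t,round(d["confidence"],2),np.round(d["point"],1),ray(p,d["point"],z).round(4))
E
python3 b.py
```

```text
scene grip 123 [ 0.4544 -0.2574  0.1262] [ 0.441 -0.269  0.098] [ 0.462 -0.249  0.143]
block ((450.30828857421875, -259.54632568359375), (42.245479583740234, 138.87005615234375), 88.00524139404297)
tray ((501.01873779296875, 357.62701416015625), (142.51693725585938, 224.79237365722656), 73.32807159423828)
marker 243 ((426.3786926269531, -45.31958770751953), (44.045467376708984, 81.69094848632812), 84.48165893554688) [ 0.418 -0.053  0.236]
base ((386.6432189941406, 19.1412353515625), (171.06619262695312, 101.47317504882812), 77.54524230957031)
boardtop 283 ((398.0988464355469, -1.4390029907226562), (165.06307983398438, 28.38800621032715), 78.42183685302734)
hook_seat 0.8 [280.1 204.1] [0.5144 0.0302 0.194 ]
hook_seat 0.18 [177.3 208. ] [ 0.5927 -0.1842  0.194 ]
hook_tip 0.68 [277.5 212.6] [0.5564 0.0349 0.216 ]
pointer_tip 0.93 [273.  158.9] [ 0.3976 -0.0196  0.21  ]
marker_tip 0.55 [270.6 153.6] [ 0.4068 -0.0236  0.235 ]
marker_tip 0.53 [122.8 217.2] [ 0.6778 -0.264   0.235 ]
marker_tab 0.69 [249.9 162.8] [ 0.4545 -0.0591  0.24  ]
top grip 78 [ 0.4487 -0.2585  0.1364] [ 0.441 -0.269 
[... 176 characters left out ...]
91699219), (143.02883911132812, 219.07359313964844), 73.2179946899414)
marker 235 ((429.7588806152344, -45.91952133178711), (39.60405731201172, 73.89993286132812), 80.32730865478516) [ 0.423 -0.056  0.238]
base ((408.7691955566406, 14.04083251953125), (254.65390014648438, 146.4316864013672), 76.58145904541016)
boardtop 365 ((399.30389404296875, -3.5746078491210938), (164.92359924316406, 24.614309310913086), 78.66680145263672)
hook_seat 0.84 [231.8 153.5] [0.5314 0.0462 0.194 ]
hook_tip 0.8 [238.6 145.6] [0.5451 0.0296 0.216 ]
pointer_tip 0.87 [256.7 203.4] [ 0.407  -0.0176  0.21  ]
marker_tip 0.84 [262.1 199.7] [ 0.4114 -0.0297  0.235 ]
marker_tab 0.36 [394.7 175.1] [ 0.4776 -0.3348  0.24  ]
```

>>> {"fn": "apply_moves", "kwargs": {"plan": [[0.085,-0.04,-0.04,-0.04,0.12],[0.085,-0.08,-0.08,-0.08,0.24],[0.085,-0.346,-0.34,-0.1,1.379],[0.085,-0.346,-0.34,-0.1,1.379],[0.085,-0.346,-0.34,-0.1,1.379],[0.085,-0.346,-0.34,-0.1,1.379],[0.085,-0.346,-0.34,-0.1,1.379],[0.085,-0.346,-0.34,-0.1,1.379],[0.085,-0.346,-0.34,-0.1,1.379],[0.085,-0.346,-0.34,-0.1,1.379],[0.085,-0.346,-0.34,-0.1,1.379],[0.085,-0.346,-0.34,-0.1,1.379]]}}

```text
t: 3.3
tool_pos: [0.3992, 0.2018, 0.5049]
tool_rot: [2.262, 2.179, 0.002]
contact_force: [0.9, 0.2, -0.3]
opening: 0.0854
grip_force: 0.0
```

```bash
cat >> h.py <<'E'
def go(x,y,z,yaw=None):
    "shift for TCP target; yaw = world angle (deg) of tool y"
    T=tool(); s=T[:3,:3].T@(np.array([x,y,z])-T[:3,3]); c=np.degrees(np.arctan2(T[1,1],T[0,1]))
    r=0 if yaw is None else -np.radians((yaw-c+180)%360-180)
    o=telemetry.get_obs(); print("t",round(o["t"],2),"pos",T[:3,3].round(4),"yawy",round(c,2),"F",np.round(o["contact_force"],2),"-> shift",s.round(4),"roll",round(r,3)," len",round(np.linalg.norm(s),3))
E
python3 -c "
from h import *
go(.45,-.26,.40,-2)
p=shot('wrist');cv2.imwrite('pics/w1.png',p['img']);print(p['hand_eye'].round(3))"
```

```text
t 3.3 pos [0.3992 0.2018 0.5049] yawy -2.13 F [ 0.87  0.25 -0.28] -> shift [-0.4596  0.0678  0.1048] roll -0.002  len 0.476
[[-0.    -0.96  -0.278  0.071]
 [ 1.    -0.     0.001  0.001]
 [-0.001 -0.278  0.96   0.031]
 [ 0.     0.     0.     1.   ]]
```

>>> {"fn": "apply_moves", "kwargs": {"plan": [[0.085,-0.46,0.068,0.04,0],[0.085,-0.46,0.068,0.04,0],[0.085,-0.46,0.068,0.04,0],[0.085,-0.46,0.068,0.04,0],[0.085,-0.46,0.068,0.04,0],[0.085,-0.46,0.068,0.04,0],[0.085,-0.46,0.068,0.04,0],[0.085,-0.46,0.068,0.04,0],[0.085,-0.46,0.068,0.04,0],[0.085,-0.46,0.068,0.105,0],[0.085,-0.46,0.068,0.105,0],[0.085,-0.46,0.068,0.105,0]]}}

```text
t: 4.35
tool_pos: [0.4513, -0.2604, 0.3978]
tool_rot: [-2.259, -2.183, 0.0]
contact_force: [0.3, 0.1, -0.2]
opening: 0.0849
grip_force: 0.0
```

```bash
python3 -c "
from h import *
p=shot('wrist');cv2.imwrite('pics/w2.png',p['img']);C=cloud(p);hsv=cv2.cvtColor(p['img'],cv2.COLOR_BGR2HSV)
G=(hsv[...,0]>40)&(hsv[...,0]<85)&(hsv[...,1]>90)
near=lambda c,r:np.hypot(C[...,0]-c[0],C[...,1]-c[1])<r
m=G&near((.45,-.259),.05)&(C[...,2]>.09);P=C[m];print(len(P))
t=P[P[:,2]>.134];print('griptop',len(t),t.min(0).round(4),t.max(0).round(4),cv2.minAreaRect(t[:,:2].astype(np.float32)*1000))
m=near((.45,-.26),.1)&(C[...,2]>.022)&(C[...,2]<.036)&~G;print(m.sum(),cv2.minAreaRect(C[m][:,:2].astype(np.float32)*1000))
go(.4505,-.2595,.2765,-2)"
```

```text
526
griptop 480 [ 0.4036 -0.2708  0.1343] [ 0.488  -0.2397  0.3257] ((445.8464660644531, -255.21603393554688), (30.835323333740234, 83.94709014892578), 88.90519714355469)
3213 ((450.7538757324219, -260.49847412109375), (39.7292594909668, 140.52085876464844), 88.01152801513672)
t 4.4 pos [ 0.4507 -0.2626  0.3924] yawy -2.11 F [-4.39 -1.44 -3.12] -> shift [0.0029 0.0005 0.1159] roll -0.002  len 0.116
```

View pics/w2.png

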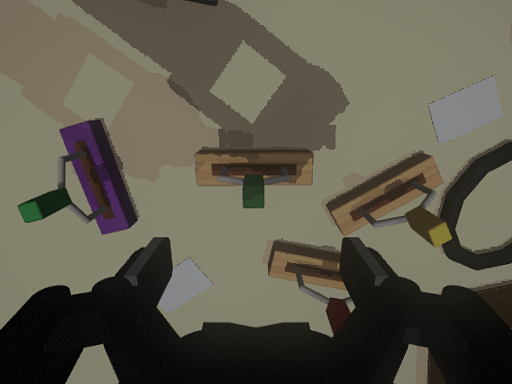

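Wrist view: the green grip is centred at (254,190), below the camera axis and between the pads. Red (340,318) and yellow (428,228) are clear of the fingers, and purple is at (80,180). Descend.

>>> {"fn": "apply_moves", "kwargs": {"plan": [[0.06,0.0,0.0,0.04,0],[0.06,0.0,0.0,0.08,0],[0.06,0.0,0.0,0.105,0],[0.06,0.0,0.0,0.123,0],[0.06,0.0,0.0,0.123,0],[0.06,0.0,0.0,0.123,0]]}}

```text
t: 4.9
tool_pos: [0.4515, -0.2579, 0.2755]
tool_rot: [-2.256, -2.183, 0.0]
contact_force: [0.3, -0.9, 1.1]
opening: 0.06
grip_force: 0.0
```

```bash
python3 -c "
from h import *
go(.4507,-.2605,.2765,-2)"
```

```text
t 4.9 pos [ 0.4515 -0.2579  0.2755] yawy -1.88 F [ 0.3  -0.88  1.14] -> shift [-0.0026 -0.0007 -0.001 ] roll 0.002  len 0.003
```

>>> {"fn": "apply_moves", "kwargs": {"plan": [[0.0,-0.002,0,0,0],[0.0,-0.002,0,0,0],[0.0,-0.002,0,0,0],[0.0,-0.002,0,0,0],[0.0,-0.002,0,0,0],[0.0,-0.002,0,0,0],[0.0,-0.002,0,-0.02,0],[0.0,-0.002,0,-0.06,0],[0.0,-0.002,0,-0.1,0],[0.0,-0.002,0,-0.14,0],[0.0,-0.002,0,-0.18,0],[0.0,-0.002,0,-0.18,0]], "newtons": 50}}

```text
t: 5.9
tool_pos: [0.4523, -0.2607, 0.4667]
tool_rot: [2.246, 2.173, 0.004]
contact_force: [-0.2, -0.6, -0.8]
opening: 0.0172
grip_force: 51.6
```

```bash
python3 -c "
from h import *
print(telemetry.get_obs()['opening'])
go(.68,-.02,.46,78)"
```

```text
0.017245631546328483
t 5.9 pos [ 0.4523 -0.2607  0.4667] yawy -1.88 F [-0.22 -0.63 -0.83] -> shift [0.2482 0.2195 0.0073] roll -1.394  len 0.331
```

>>> {"fn": "apply_moves", "kwargs": {"plan": [[0.0,0.013,0.037,0,-0.11],[0.0,0.026,0.074,0,-0.22],[0.0,0.039,0.111,0,-0.33],[0.0,0.052,0.148,0,-0.44],[0.0,0.067,0.18,0,-0.56],[0.0,0.1,0.18,0,-0.68],[0.0,0.14,0.178,0,-0.8],[0.0,0.18,0.176,0,-0.92],[0.0,0.22,0.174,0,-1.04],[0.0,0.26,0.174,0,-1.16],[0.0,0.282,0.174,0,-1.28],[0.0,0.282,0.174,0,-1.394]]}}

```text
t: 6.9
tool_pos: [0.6345, 0.0205, 0.4552]
tool_rot: [-0.311, -3.125, -0.004]
contact_force: [0.1, -0.2, -1.7]
opening: 0.0171
grip_force: 51.8
```

>>> {"fn": "apply_moves", "kwargs": {"plan": [[0.0,0,0,0,0],[0.0,0,0,0,0],[0.0,0,0,0,0]]}}

```text
t: 7.15
tool_pos: [0.6348, 0.0152, 0.4557]
tool_rot: [-0.334, -3.123, 0.0]
contact_force: [-0.8, 0.0, -2.3]
opening: 0.0172
grip_force: 51.8
```

```bash
cat > c.py <<'E'
from h import *
p=shot('wrist');cv2.imwrite('pics/w3.png',p['img'])
C=cloud(p)
for t,z in(("hook_seat",.194),("hook_tip",.216),("eye",None),("marker_tab",.24),("pointer_tip",.21)):
    for d in eyes.tip_of(t,p)[:2]:
        u,v=np.clip(np.round(d["point"]).astype(int),0,[511,383]); print(t,round(d["confidence"],2),np.round(d["point"],1),ray(p,d["point"],z or .27).round(4),C[v,u].round(3))
m=(C[...,2]>.18)&(C[...,2]<.225)&(C[...,0]<.57)&(C[...,0]>.47)&(abs(C[...,1]-.03)<.05)
for x in np.arange(.47,.57,.01):
    k=m&(abs(C[...,0]-x)<.005)
    if k.sum()>3: print(x.round(3),k.sum(),np.median(C[k],0).round(4))
go(.635,.015,.412,78)
E
python3 c.py
```

```text
hook_seat 0.67 [251.2  47.3] [0.5249 0.0361 0.194 ] [0.525 0.036 0.196]
hook_tip 0.76 [251.   78.8] [0.5485 0.0311 0.216 ] [0.549 0.031 0.216]
eye 0.7 [476.6  12.5] [0.5438 0.1488 0.27  ] [0.504 0.352 0.005]
eye 0.6 [255.3 235.5] [0.638  0.0147 0.27  ] [0.627 0.017 0.294]
0.5 180 [0.5007 0.0408 0.2028]
0.51 201 [0.5098 0.0389 0.1991]
0.52 169 [0.5194 0.037  0.1954]
0.53 142 [0.53   0.0342 0.1997]
0.54 155 [0.5402 0.0321 0.2091]
0.55 111 [0.5482 0.0303 0.2147]
t 7.45 pos [0.6348 0.0152 0.4562] yawy 77.89 F [ 0.2  -0.87 -0.86] -> shift [-0.0002 -0.0001  0.0442] roll -0.002  len 0.044
```

View pics/w3.png

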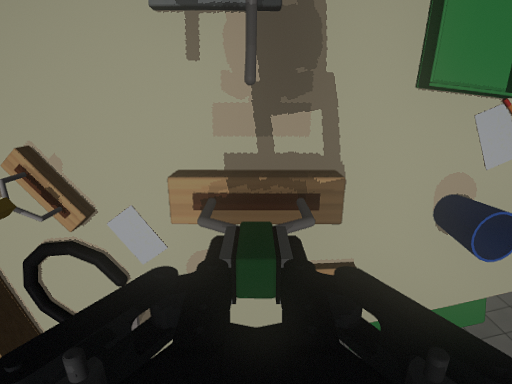

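Wrist view: hook arm runs along column ~251 with its tip at row ~80 and the seat at row ~47. The block is centred and level across the arm at (168–345, 200). I'll lower to entry height and bring the peak over the seat.

>>> {"fn": "apply_moves", "kwargs": {"plan": [[0.0,0,-0.002,0.02,0.007],[0.0,0,-0.003,0.04,0.007],[0.0,0,-0.0035,0.044,0.007],[0.0,0.02,-0.0035,0.044,0.007],[0.0,0.04,-0.0035,0.044,0.007],[0.0,0.06,-0.0035,0.044,0.007],[0.0,0.075,-0.003,0.044,0.007],[0.0,0.09,-0.003,0.044,0.007],[0.0,0.105,-0.003,0.044,0.007],[0.0,0.114,-0.003,0.044,0.007],[0.0,0.114,-0.003,0.044,0.007],[0.0,0.114,-0.003,0.044,0.007]]}}

```text
t: 8.45
tool_pos: [0.5228, 0.0366, 0.4129]
tool_rot: [0.34, 3.122, -0.0]
contact_force: [-0.0, -0.2, -2.4]
opening: 0.0175
grip_force: 51.8
```

```bash
python3 -c "
from h import *
go(.523,.0362,.378,77.5)
p=shot('scene');a=cv2.resize(p['img'][120:260,200:350],None,fx=3,fy=3)
p=shot('wrist');b=cv2.resize(p['img'],(560,420));cv2.imwrite('pics/m4.png',cv2.resize(np.hstack([a[:420],b]),(800,333)))"
```

```text
t 8.45 pos [0.5228 0.0366 0.4129] yawy 77.57 F [-0.02 -0.16 -2.38] -> shift [-0.0003 -0.0003  0.0349] roll 0.001  len 0.035
```

View pics/m4.png

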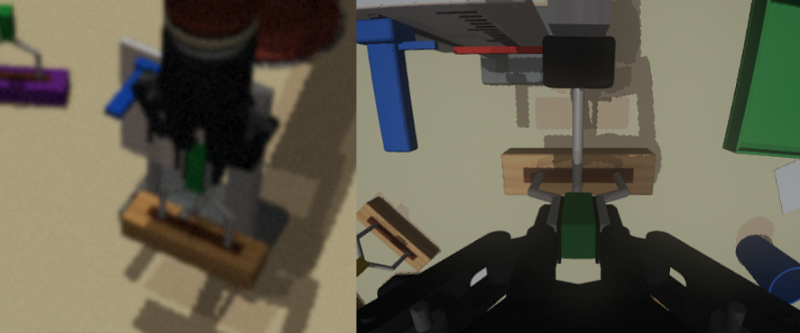

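The arm (right panel, column ~577) passes through the hanger opening under the grip, so the entry is good. The blue tab is at left and the red pointer tip sits beside the board. Lower gently.

>>> {"fn": "apply_moves", "kwargs": {"plan": [[0.0,0,0,0.012,0],[0.0,0,0,0.024,0],[0.0,0,0,0.03,0],[0.0,0,0,0.035,0],[0.0,0,0,0.04,0],[0.0,0,0,0.045,0],[0.0,0,0,0.05,0],[0.0,0,0,0.055,0],[0.0,0,0,0.059,0],[0.0,0,0,0.059,0],[0.0,0,0,0.059,0],[0.0,0,0,0.059,0]]}}

```text
t: 9.55
tool_pos: [0.5226, 0.0366, 0.3535]
tool_rot: [-0.34, -3.122, 0.0]
contact_force: [-5.3, -0.7, -0.1]
opening: 0.0172
grip_force: 52.1
```

```bash
python3 -c "
from h import *
go(.523,.0362,.35,77.5)"
```

```text
t 9.55 pos [0.5226 0.0366 0.3535] yawy 77.58 F [-5.3  -0.65 -0.13] -> shift [-0.0005 -0.0003  0.0035] roll 0.001  len 0.004
```

The weight is carried, but there's a 5 N side load towards the robot: the peak is on the tip side of the dip. Ease it back.

>>> {"fn": "apply_moves", "kwargs": {"plan": [[0.0,0.001,0,0,0],[0.0,0.002,0,0,0],[0.0,0.003,0,0,0],[0.0,0.003,0,0,0],[0.0,0.003,0,0,0],[0.0,0.003,0,0,0]]}}

```text
t: 10.05
tool_pos: [0.5199, 0.0374, 0.3536]
tool_rot: [0.34, 3.122, 0.001]
contact_force: [-1.0, 0.5, 0.5]
opening: 0.0176
grip_force: 52.2
```

>>> {"fn": "apply_moves", "kwargs": {"plan": [[0.03,0,0,0,0],[0.045,0,0,0,0],[0.06,0,0,0,0],[0.06,0,0,0,0],[0.06,0,0,0,0],[0.06,0,0,-0.02,0],[0.06,0,0,-0.05,0],[0.06,0,0,-0.09,0],[0.06,0,0,-0.11,0],[0.06,0,0,-0.11,0]]}}

```text
t: 10.88
tool_pos: [0.5205, 0.0372, 0.4704]
tool_rot: [0.339, 3.112, 0.001]
contact_force: [-0.0, 0.7, 0.2]
opening: 0.0601
grip_force: 0.0
```

```bash
cat > d.py <<'E'
from h import *
import sys
p=shot('wrist');C=cloud(p);hsv=cv2.cvtColor(p['img'],cv2.COLOR_BGR2HSV);cv2.imwrite('pics/'+sys.argv[1]+'.png',p['img'])
near=lambda c,r:np.hypot(C[...,0]-c[0],C[...,1]-c[1])<r
B=(hsv[...,0]>100)&(hsv[...,0]<130)&(hsv[...,1]>120)&near((.43,-.05),.09)&(C[...,2]>.1)
Rd=((hsv[...,0]<8)|(hsv[...,0]>172))&(hsv[...,1]>130)&near((.41,0),.09)&(C[...,2]>.1)
S=np.array([.5225-.0976,.0365+.0217]);u=np.array([.976,-.217]);v=np.array([-.217,-.976])
for n,m in(("blue",B),("red",Rd)):
    P=C[m]
    if len(P)<3: print(n,len(P));continue
    f=P[:,:2]-S; q=np.c_[f@u,f@v,P[:,2]]; print(n,len(P),"front/y/z lo",np.percentile(q,2,0).round(4),"med",np.median(q,0).round(4),"hi",np.percentile(q,98,0).round(4))
    for a in range(20,125,8):
        k=abs(q[:,1]*1000-a)<4
        if k.sum()>5: print("  y",a,k.sum(),"z med",np.median(q[k,2]).round(4),"hi",np.percentile(q[k,2],95).round(4))
for t in("pointer_tip","marker_tip","marker_tab"):
    for d in eyes.tip_of(t,p)[:1]:
        uu,vv=np.clip(np.round(d["point"]).astype(int),0,[511,383]); print(t,round(d["confidence"],2),np.round(d["point"],1),C[vv,uu].round(4))
Gr=(hsv[...,0]>40)&(hsv[...,0]<85)&(hsv[...,1]>90)&near((.52,.036),.04)&(C[...,2]>.12);print("grip",Gr.sum(),np.median(C[Gr],0).round(4) if Gr.any() else 0,C[Gr][:,2].max() if Gr.any() else 0)
E
python3 d.py w5; python3 -c "
from h import *
go(.4455,-.0625,.48,77.5)"
```

```text
blue 3231 front/y/z lo [-0.0072  0.0541  0.2325] med [0.022  0.1095 0.236 ] hi [0.0889 0.1204 0.3831]
  y 52 81 z med 0.3828 hi 0.392
  y 60 61 z med 0.3828 hi 0.3926
  y 84 68 z med 0.2327 hi 0.2336
  y 92 69 z med 0.2329 hi 0.2341
  y 100 456 z med 0.236 hi 0.2426
  y 108 1270 z med 0.236 hi 0.2422
  y 116 1140 z med 0.236 hi 0.2423
  y 124 80 z med 0.2417 hi 0.2428
red 349 front/y/z lo [0.0032 0.0225 0.1844] med [0.005  0.0505 0.1857] hi [0.0068 0.078  0.1873]
  y 20 10 z med 0.186 hi 0.191
  y 28 50 z med 0.1857 hi 0.1872
  y 36 49 z med 0.1857 hi 0.1868
  y 44 49 z med 0.1856 hi 0.1867
  y 52 48 z med 0.1855 hi 0.1871
  y 60 50 z med 0.1858 hi 0.1866
  y 68 48 z med 0.1857 hi 0.1866
  y 76 43 z med 0.1856 hi 0.1866
pointer_tip 0.86 [161.4  72.5] [ 0.4122 -0.0176  0.1869]
marker_tip 0.95 [132.5  65.1] [ 0.4108 -0.0226  0.2332]
marker_tab 0.73 [ 96.1 136.5] [ 0.4501 -0.0617  0.2364]
grip 577 [0.5164 0.0377 0.2188] 0.39800862235005646
t 11.08 pos [0.5195 0.0373 0.4614] yawy 77.58 F [ 0.19 -0.1  -0.55] -> shift [ 0.0509 -0.1134 -0.0184] roll 0.001  len 0.126
```

View pics/w5.png

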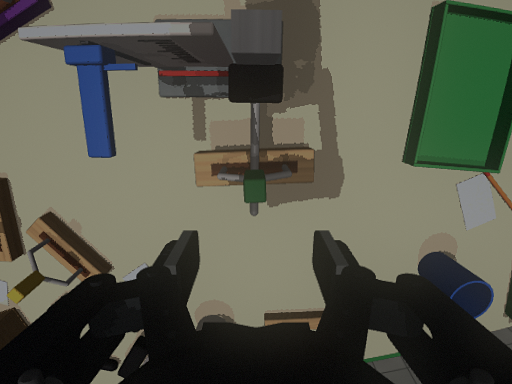

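The sample hangs freely on the hook (grip at (255,187)). The blue tab is at (97,120), above and left of the red pointer at (195,73). I'll close the fingers and go over the tab while the sample settles.

>>> {"fn": "apply_moves", "kwargs": {"plan": [[0.0,0,0,0,0],[0.0,0.015,-0.037,0,0],[0.0,0.03,-0.075,0,0],[0.0,0.045,-0.112,0,0],[0.0,0.045,-0.112,0.015,0],[0.0,0.045,-0.112,0.02,0],[0.0,0.045,-0.112,0.02,0],[0.0,0.045,-0.112,0.02,0]], "newtons": 30}}

```text
t: 11.75
tool_pos: [0.4519, -0.0619, 0.4421]
tool_rot: [-0.338, -3.121, -0.001]
contact_force: [-0.1, -0.3, -0.8]
opening: 0.0
grip_force: 0.0
```

```bash
python3 d.py w6; python3 -c "
from h import *
go(.4514,-.0624,.413,77.5)"
```

```text
blue 1010 front/y/z lo [-0.0075  0.0825  0.2317] med [0.0065 0.1045 0.2362] hi [0.0575 0.1686 0.3656]
  y 84 75 z med 0.2328 hi 0.2341
  y 92 82 z med 0.2331 hi 0.2344
  y 100 294 z med 0.2412 hi 0.2428
  y 108 386 z med 0.2362 hi 0.2429
  y 116 108 z med 0.236 hi 0.363
  y 124 10 z med 0.3667 hi 0.3699
red 375 front/y/z lo [0.0029 0.0219 0.1835] med [0.0047 0.0495 0.1858] hi [0.0068 0.0781 0.1872]
  y 20 23 z med 0.1859 hi 0.187
  y 28 52 z med 0.1857 hi 0.1869
  y 36 50 z med 0.1859 hi 0.1869
  y 44 54 z med 0.1859 hi 0.1869
  y 52 49 z med 0.1858 hi 0.1868
  y 60 52 z med 0.1857 hi 0.187
  y 68 51 z med 0.1859 hi 0.1868
  y 76 43 z med 0.186 hi 0.1872
pointer_tip 0.75 [298.  136.1] [ 0.4123 -0.0192  0.186 ]
marker_tip 0.56 [301.5 139.7] [ 0.4095 -0.0228  0.2317]
marker_tab 0.58 [253.1 218.1] [ 0.4521 -0.0632  0.235 ]
grip 461 [0.5178 0.0371 0.219 ] 0.22107901675969452
t 11.95 pos [ 0.4522 -0.0618  0.4437] yawy 77.68 F [ 0.1   0.82 -0.65] -> shift [ 0.0007 -0.0008  0.0307] roll 0.003  len 0.031
```

View pics/w6.png

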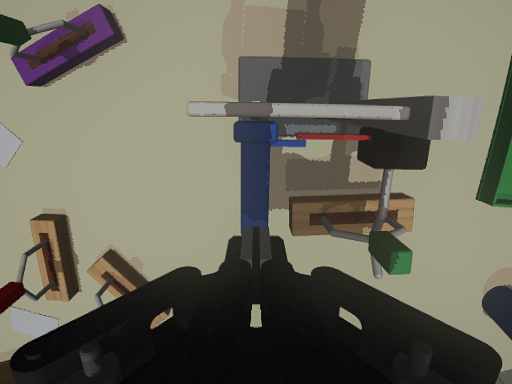

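The closed fingertips (255,240) sit over the tab's free end (256,215), and the pointer is steady at the same height as before. I'll push most of the way, then compare.

>>> {"fn": "apply_moves", "kwargs": {"plan": [[0.0,0,0,0.015,0],[0.0,0,0,0.025,0],[0.0,0,0,0.031,0],[0.0,0,0,0.037,0],[0.0,0,0,0.043,0],[0.0,0,0,0.049,0],[0.0,0,0,0.055,0],[0.0,0,0,0.061,0],[0.0,0,0,0.066,0],[0.0,0,0,0.07,0],[0.0,0,0,0.07,0],[0.0,0,0,0.07,0]]}}

```text
t: 12.95
tool_pos: [0.4516, -0.0625, 0.3728]
tool_rot: [-0.34, -3.122, 0.001]
contact_force: [0.3, -0.3, -0.3]
opening: -0.0002
grip_force: 0.0
```

```bash
sed -i 's/C\[...,2\]>.1)$/C[...,2]>.1)/' d.py; python3 d.py w7; python3 -c "
from h import *
go(.4514,-.0624,.367,77.5)"
```

```text
blue 2790 front/y/z lo [-0.0073  0.0844  0.1951] med [0.0108 0.1073 0.1988] hi [0.0436 0.1159 0.279 ]
  y 84 106 z med 0.1958 hi 0.1968
  y 92 129 z med 0.1956 hi 0.1966
  y 100 513 z med 0.2031 hi 0.2055
  y 108 1511 z med 0.1989 hi 0.2052
  y 116 494 z med 0.1988 hi 0.2053
  y 124 7 z med 0.2948 hi 0.2991
red 779 front/y/z lo [0.0027 0.0225 0.1842] med [0.0047 0.0505 0.1858] hi [0.0068 0.0774 0.1872]
  y 20 35 z med 0.1857 hi 0.1865
  y 28 110 z med 0.1857 hi 0.1867
  y 36 108 z med 0.1858 hi 0.1868
  y 44 102 z med 0.1858 hi 0.1867
  y 52 112 z med 0.1857 hi 0.1869
  y 60 115 z med 0.1857 hi 0.1865
  y 68 105 z med 0.1858 hi 0.1866
  y 76 87 z med 0.1858 hi 0.1869
pointer_tip 0.73 [318.  149.7] [ 0.4135 -0.019   0.1853]
marker_tip 0.95 [312.3 148.8] [ 0.4106 -0.0237  0.1948]
marker_tab 0.65 [411.7 282.5] [0.5126 0.0291 0.1815]
grip 1209 [0.514  0.0315 0.2159] 0.22034534344271442
t 13.15 pos [ 0.4517 -0.0625  0.3734] yawy 77.57 F [-0.31 -0.21 -0.33] -> shift [0.0003 0.     0.0064] roll 0.001  len 0.006
```

>>> {"fn": "apply_moves", "kwargs": {"plan": [[0.0,0,0,0.003,0],[0.0,0,0,0.006,0],[0.0,0,0,0.009,0],[0.0,0,0,0.009,0],[0.0,0,0,0.009,0],[0.0,0,0,0.009,0]]}}

```text
t: 13.65
tool_pos: [0.4516, -0.0624, 0.3638]
tool_rot: [-0.34, -3.122, -0.0]
contact_force: [0.2, -0.3, 0.2]
opening: 0.0002
grip_force: 0.0
```

```bash
python3 d.py w8; python3 -c "
from h import *
go(.4514,-.0624,.367,77.5)
i=cv2.imread('pics/w8.png')[120:180,240:380];cv2.imwrite('pics/w8c.png',cv2.resize(i,None,fx=5,fy=5,interpolation=0))"
```

```text
blue 2678 front/y/z lo [-0.0071  0.0837  0.1867] med [0.0116 0.1071 0.1905] hi [0.0433 0.1159 0.2751]
  y 84 119 z med 0.1874 hi 0.1886
  y 92 122 z med 0.1873 hi 0.1885
  y 100 520 z med 0.1949 hi 0.1972
  y 108 1512 z med 0.1905 hi 0.1969
  y 116 366 z med 0.1905 hi 0.1971
  y 124 6 z med 0.2872 hi 0.2895
red 882 front/y/z lo [0.0027 0.0224 0.1839] med [0.0047 0.0515 0.1857] hi [0.0068 0.0786 0.1871]
  y 20 41 z med 0.1854 hi 0.1862
  y 28 117 z med 0.1857 hi 0.1865
  y 36 113 z med 0.1857 hi 0.1866
  y 44 117 z med 0.1858 hi 0.1867
  y 52 120 z med 0.1858 hi 0.1867
  y 60 135 z med 0.1858 hi 0.1869
  y 68 120 z med 0.1857 hi 0.1868
  y 76 115 z med 0.1857 hi 0.1867
pointer_tip 0.9 [320.2 151.2] [ 0.4124 -0.0195  0.1857]
marker_tab 0.59 [251.3 238.8] [ 0.4411 -0.0618  0.2108]
grip 1059 [0.5116 0.0316 0.2108] 0.22018312254672462
t 13.85 pos [ 0.4517 -0.0624  0.3641] yawy 77.58 F [0.11 0.41 0.1 ] -> shift [ 0.0003 -0.     -0.0029] roll 0.001  len 0.003
```

View pics/w8c.png

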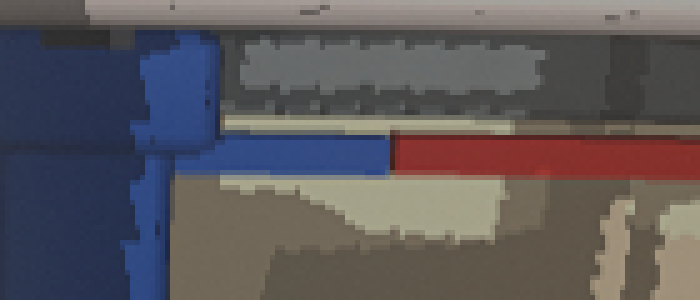

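Blue line and red pointer (crop row ~155) are nearly level, with about 1.5 mm left by depth.

>>> {"fn": "apply_moves", "kwargs": {"plan": [[0.0,0,0,0.001,0],[0.0,0,0,0.0017,0],[0.0,0,0,0.0017,0],[0.0,0,0,0.0017,0],[0.0,0,0,0.0017,0]]}}

```text
t: 14.27
tool_pos: [0.4518, -0.0625, 0.3627]
tool_rot: [0.34, 3.123, -0.0]
contact_force: [-0.1, -0.2, 1.3]
opening: 0.0001
grip_force: 0.6
```

```bash
python3 d.py w9; python3 -c "
from h import *
go(.4514,-.0624,.367,77.5)"
```

```text
blue 2769 front/y/z lo [-0.0071  0.0842  0.1856] med [0.0115 0.1072 0.1895] hi [0.0436 0.116  0.2553]
  y 84 117 z med 0.1863 hi 0.1872
  y 92 127 z med 0.1862 hi 0.1873
  y 100 534 z med 0.1937 hi 0.196
  y 108 1521 z med 0.1895 hi 0.1958
  y 116 435 z med 0.1896 hi 0.196
  y 124 6 z med 0.2866 hi 0.2897
red 902 front/y/z lo [0.0027 0.022  0.1833] med [0.0046 0.0508 0.1857] hi [0.0068 0.0789 0.1872]
  y 20 50 z med 0.1854 hi 0.1862
  y 28 115 z med 0.1857 hi 0.1866
  y 36 117 z med 0.1858 hi 0.1868
  y 44 124 z med 0.1857 hi 0.1868
  y 52 131 z med 0.1856 hi 0.1865
  y 60 123 z med 0.1857 hi 0.1868
  y 68 120 z med 0.1857 hi 0.1868
  y 76 115 z med 0.1855 hi 0.1867
  y 108 6 z med 0.332 hi 0.332
pointer_tip 0.73 [323.  149.6] [ 0.4126 -0.0181  0.1847]
marker_tip 0.79 [314.8 148.7] [ 0.4108 -0.0225  0.1871]
marker_tab 0.84 [254.4 235.9] [ 0.4423 -0.0607  0.2053]
grip 1123 [0.5117 0.0314 0.209 ] 0.22007534039577692
t 14.47 pos [ 0.4517 -0.0624  0.3627] yawy 77.58 F [-1.13  0.35  0.95] -> shift [ 0.0003 -0.     -0.0043] roll 0.001  len 0.004
```

>>> {"fn": "apply_moves", "kwargs": {"plan": [[0.0,0,0,0.0006,0],[0.0,0,0,0.0006,0],[0.0,0,0,0.0006,0],[0.0,0,0,-0.01,0],[0.0,0,0,-0.04,0],[0.0,0,0,-0.08,0],[0.0,0,0,-0.1,0],[0.06,-0.015,0.037,-0.1,0],[0.06,-0.03,0.075,-0.1,0],[0.06,-0.044,0.112,-0.1,0],[0.06,-0.044,0.112,-0.1,0],[0.06,-0.044,0.112,-0.1,0]]}}

```text
t: 15.47
tool_pos: [0.5193, 0.0389, 0.4625]
tool_rot: [-0.335, -3.123, 0.0]
contact_force: [-0.2, -0.6, 0.6]
opening: 0.0594
grip_force: 0.0
```

```bash
cat >> d.py <<'E'
g=C[Gr&(C[...,2]>.195)&(C[...,2]<.23)]; t=g[g[:,2]>np.percentile(g[:,2],90)-.003]; print("griptop",len(t),t.min(0).round(4),t.max(0).round(4),t.mean(0).round(4))
go(.519,.0375,.3536,77.5)
E
python3 d.py w10
```

```text
blue 2312 front/y/z lo [-0.0071  0.0519  0.1853] med [0.0245 0.1093 0.1888] hi [0.0876 0.1203 0.379 ]
  y 52 108 z med 0.3749 hi 0.3852
  y 60 83 z med 0.3739 hi 0.3823
  y 84 36 z med 0.1855 hi 0.1869
  y 92 47 z med 0.1856 hi 0.1867
  y 100 289 z med 0.1887 hi 0.1953
  y 108 887 z med 0.1888 hi 0.1949
  y 116 809 z med 0.1887 hi 0.195
  y 124 51 z med 0.1941 hi 0.1951
red 386 front/y/z lo [0.003  0.023  0.1838] med [0.0052 0.0505 0.1857] hi [0.0071 0.078  0.1931]
  y 20 13 z med 0.1859 hi 0.1937
  y 28 49 z med 0.1857 hi 0.1869
  y 36 52 z med 0.1856 hi 0.1866
  y 44 59 z med 0.1857 hi 0.1865
  y 52 57 z med 0.1859 hi 0.1869
  y 60 56 z med 0.1856 hi 0.1874
  y 68 52 z med 0.1856 hi 0.1865
  y 76 45 z med 0.1859 hi 0.1866
pointer_tip 0.8 [157.   77.6] [ 0.412  -0.0196  0.1838]
marker_tip 0.56 [153.9  74.8] [ 0.3777 -0.0773 -0.0006]
marker_tab 0.96 [119.2 135.5] [ 0.4497 -0.0637  0.188 ]
grip 612 [0.5163 0.0379 0.2188] 0.3902503587413504
griptop 508 [0.5082 0.028  0.2166] [0.529  0.0473 0.2207] [0.5183 0.0379 0.2187]
t 15.67 pos [0.5184 0.0367 0.4628] yawy 77.5 F [-0.64  0.07 -0.13] -> shift [-0.0004  0.0009  0.1092] roll 0.0  len 0.109
```

View pics/w10.png

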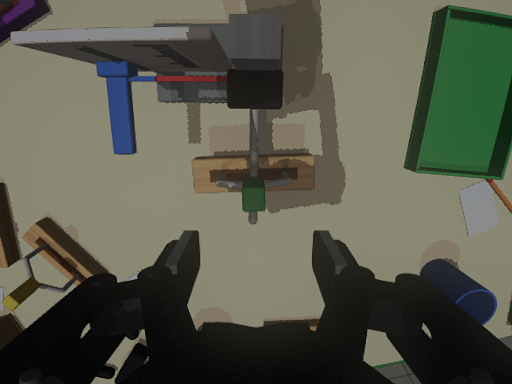

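Marker line and pointer (row ~78) are level: 0.1856 against 0.1857 m. The sample is still hanging, with its grip at (254,193). Regrasp.

>>> {"fn": "apply_moves", "kwargs": {"plan": [[0.06,0,0,0.04,0],[0.06,0,0.001,0.075,0],[0.06,0,0.001,0.095,0],[0.06,0,0.001,0.108,0],[0.06,0,0.001,0.109,0],[0.06,0,0.001,0.109,0],[0.03,0,0.001,0.109,0],[0.0,0,0.001,0.109,0],[0.0,0,0.001,0.109,0],[0.0,0,0.001,0.109,0],[0.0,0,0.001,0.109,0],[0.0,0,0.001,0.109,0]], "newtons": 50}}

```text
t: 16.67
tool_pos: [0.5193, 0.0382, 0.3543]
tool_rot: [0.34, 3.121, -0.001]
contact_force: [1.3, -3.2, 0.7]
opening: 0.0175
grip_force: 50.7
```

>>> {"fn": "apply_moves", "kwargs": {"plan": [[0.0,0,0,-0.007,0],[0.0,0,0,-0.014,0],[0.0,0,0,-0.021,0],[0.0,0,0,-0.03,0],[0.0,0,0,-0.04,0],[0.0,0,0,-0.05,0],[0.0,0,0,-0.06,0],[0.0,0,0,-0.06,0],[0.0,-0.015,0,-0.06,0],[0.0,-0.03,0,-0.06,0],[0.0,-0.045,0,-0.06,0],[0.0,-0.06,0,-0.06,0]]}}

```text
t: 17.67
tool_pos: [0.5781, 0.0255, 0.4133]
tool_rot: [-0.34, -3.123, -0.0]
contact_force: [-0.8, 0.2, -2.7]
opening: 0.0172
grip_force: 50.3
```

>>> {"fn": "apply_moves", "kwargs": {"plan": [[0.0,-0.02,0,0,0],[0.0,-0.04,0,0,0],[0.0,-0.06,0,0,0],[0.0,-0.07,0,0,0],[0.0,-0.07,0,-0.02,0],[0.0,-0.07,0,-0.02,0],[0.0,-0.07,0,-0.02,0]]}}

```text
t: 18.25
tool_pos: [0.6461, 0.0106, 0.4349]
tool_rot: [0.339, 3.121, 0.0]
contact_force: [-0.0, -0.2, -1.2]
opening: 0.0178
grip_force: 50.3
```

```bash
python3 d.py w11|grep -A3 -E "blue|red|t "; python3 -c "
from h import *
go(.5007,.356,.43,-16.7)"
```

```text
blue 0
red 0
grip 0 0 0
t 18.45 pos [0.6454 0.0107 0.4325] yawy 77.59 F [-0.72 -0.11 -1.92] -> shift [0.2155 0.3061 0.0028] roll 1.646  len 0.374Traceback (most recent call last):
  File "d.py", line 19, in <module>
    g=C[Gr&(C[...,2]>.195)&(C[...,2]<.23)]; t=g[g[:,2]>np.percentile(g[:,2],90)-.003]; print("griptop",len(t),t.min(0).round(4),t.max(0).round(4),t.mean(0).round(4))
                                                       ~~~~~~~~~~~~~^^^^^^^^^^^
    return _quantile_unchecked(
        a, q, axis, out, overwrite_input, method, keepdims, weights)
    return _ureduce(a,
                    func=_quantile_ureduce_func,
    ...<5 lines>...
                    overwrite_input=overwrite_input,
                    method=method)
    r = func(a, **kwargs)
    result = _quantile(arr,
                       quantiles=q,
    ...<2 lines>...
                       out=out,
                       weights=wgt)
    slices_having_nans = np.isnan(arr[-1, ...])
                                  ~~~^^^^^^^^^
IndexError: index -1 is out of bounds for axis 0 with size 0
```

View pics/w11.png

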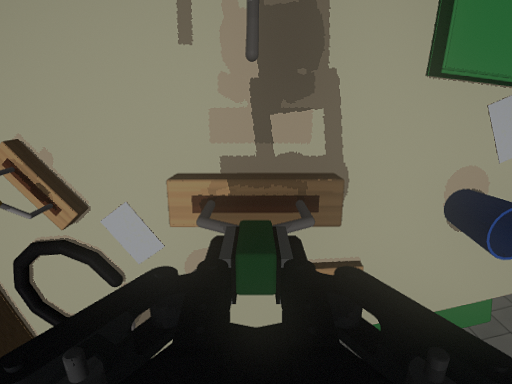

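The sample is off the hook, level in the grip at (256,255), with the hook empty at (251,50). Go to the tray.

>>> {"fn": "apply_moves", "kwargs": {"plan": [[0.0,0.018,0.026,0,0.12],[0.0,0.036,0.052,0,0.24],[0.0,0.056,0.08,0,0.36],[0.0,0.075,0.107,0,0.48],[0.0,0.095,0.135,0,0.6],[0.0,0.115,0.163,0,0.72],[0.0,0.135,0.191,0,0.84],[0.0,0.155,0.22,0,0.96],[0.0,0.175,0.248,0,1.08],[0.0,0.195,0.277,0,1.2],[0.0,0.2155,0.306,0,1.32],[0.0,0.2155,0.306,0,1.44]]}}

```text
t: 19.45
tool_pos: [0.4982, 0.3601, 0.4328]
tool_rot: [-2.312, -2.122, -0.0]
contact_force: [-0.6, -2.2, -1.6]
opening: 0.0177
grip_force: 50.3
```

>>> {"fn": "apply_moves", "kwargs": {"plan": [[0.0,0,0,0,0.12],[0.0,0,0,0,0.206],[0.0,0,0,0,0.206],[0.0,0,0,0,0.206],[0.0,0,0,0,0.206]]}}

```text
t: 19.87
tool_pos: [0.5012, 0.3555, 0.4332]
tool_rot: [-2.519, -1.877, 0.001]
contact_force: [-0.2, -0.5, -2.6]
opening: 0.0172
grip_force: 50.3
```

```bash
python3 -c "
from h import *
p=shot('wrist');C=cloud(p);hsv=cv2.cvtColor(p['img'],cv2.COLOR_BGR2HSV)
G=(hsv[...,0]>40)&(hsv[...,0]<85)&(hsv[...,1]>90)
m=G&(np.hypot(C[...,0]-.5,C[...,1]-.357)<.16)&(C[...,2]>.002)&(C[...,2]<.05);print(m.sum(),cv2.minAreaRect(C[m][:,:2].astype(np.float32)*1000))
go(.5007,.356,.29,-16.7)"
```

```text
10133 ((508.4238586425781, 381.14178466796875), (86.36370849609375, 218.88662719726562), 73.34505462646484)
t 19.92 pos [0.5013 0.3554 0.4333] yawy -16.67 F [ 0.33 -1.05 -1.56] -> shift [ 0.0004 -0.0007  0.1433] roll 0.001  len 0.143
```

>>> {"fn": "apply_moves", "kwargs": {"plan": [[0.0,0,0,0.03,0],[0.0,0,0,0.06,0],[0.0,0,0,0.09,0],[0.0,0,0,0.115,0],[0.0,0,0,0.132,0],[0.0,0,0,0.142,0],[0.0,0,0,0.146,0],[0.0,0,0,0.149,0],[0.0,0,0,0.151,0],[0.0,0,0,0.152,0],[0.0,0,0,0.152,0]]}}

```text
t: 20.83
tool_pos: [0.5018, 0.3559, 0.2829]
tool_rot: [2.521, 1.875, 0.004]
contact_force: [-0.3, 0.0, -1.8]
opening: 0.0172
grip_force: 50.2
```

>>> {"fn": "apply_moves", "kwargs": {"plan": [[0.0,0,0,0.001,0],[0.0,0,0,0.002,0],[0.0,0,0,0.002,0],[0.0,0,0,0.002,0]]}}

```text
t: 21.17
tool_pos: [0.5018, 0.3562, 0.2829]
tool_rot: [2.52, 1.875, 0.004]
contact_force: [-3.5, -0.9, 7.9]
opening: 0.0174
grip_force: 51.5
```

Touched down. Ease off slightly, release and rise.

>>> {"fn": "apply_moves", "kwargs": {"plan": [[0.0,0,0,-0.001,0],[0.0,0,0,-0.001,0],[0.03,0,0,-0.001,0],[0.05,0,0,-0.001,0],[0.06,0,0,-0.001,0],[0.06,0,0,-0.001,0],[0.06,0,0,-0.02,0],[0.06,0,0,-0.06,0],[0.06,0,0,-0.1,0],[0.06,0,0,-0.14,0],[0.06,0,0,-0.16,0],[0.06,0,0,-0.16,0]]}}

```text
t: 22.17
tool_pos: [0.5021, 0.3561, 0.4474]
tool_rot: [2.52, 1.874, 0.019]
contact_force: [0.5, 0.1, 0.5]
opening: 0.0601
grip_force: 0.0
```

```bash
python3 -c "
from h import *
p=shot('wrist');a=p['img'];s=shot('scene');b=s['img']
C=cloud(p);hsv=cv2.cvtColor(a,cv2.COLOR_BGR2HSV)
G=(hsv[...,0]>40)&(hsv[...,0]<85)&(hsv[...,1]>90)
n=np.hypot(C[...,0]-.5,C[...,1]-.356)<.1
m=n&~G&(C[...,2]>.028)&(C[...,2]<.042);print('block',m.sum(),cv2.minAreaRect(C[m][:,:2].astype(np.float32)*1000))
m=n&G&(C[...,2]>.12)&(C[...,2]<.16);print('grip',m.sum(),C[m].mean(0).round(3),C[m].max(0).round(3))
C=cloud(s);hsv=cv2.cvtColor(b,cv2.COLOR_BGR2HSV);B=(hsv[...,0]>100)&(hsv[...,0]<130)&(hsv[...,1]>120)&(np.hypot(C[...,0]-.43,C[...,1]+.05)<.09)&(C[...,2]>.1);print('marker',np.median(C[B],0).round(3))
cv2.imwrite('pics/f.png',cv2.resize(np.hstack([a,b]),(800,300)))"
```

```text
block 2582 ((503.5526123046875, 355.3108215332031), (139.9114227294922, 139.99888610839844), 75.03254699707031)
grip 437 [0.503 0.356 0.142] [0.514 0.366 0.147]
marker [ 0.416 -0.053  0.188]
```

View pics/f.png

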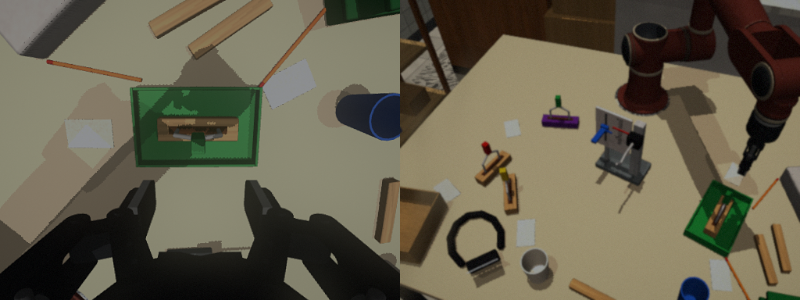

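The sample stands upright and central in the green tray at (198,128), long side along the tray's. The marker stayed at its set height, and the red and yellow samples are untouched. Handing in.

```bash
python3 -c "
from h import *
print(ctrl.finish_job())"
```

```text
the job is handed in; nothing more can be done
None
```

The job is handed in at about 22 s: I weighed the green sample, set the blue marker level with the pointer (within about 0.5 mm by depth image), and stood the sample upright in the green tray. The marker stayed where I set it, and I left the red, yellow and purple samples alone.

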